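# Close up the extendable cabinet shelf and do up its wing screw

## Task

The extendable white shelf in the cabinet has crept open because its wing screw is loose. With a fingertip, push the sliding tray all the way in until its end plate butts against the upper tray, then turn the black wing screw clockwise with repeated fingertip strokes on its wings until it is screwed down snug against its stop. Be gentle, do not grip or lift anything, leave the glass containers, bowl and spoon where they are, and finish with the hand clear.

Things in the scene. Friction and masses are not known exactly. Their poses are not given: they have to be found in the camera images.
- rack: Extendable shelf of white plastic-coated steel, standing fast on the cabinet floor. Origin on the floor (z=0) under the centre of its upper tray; x axis across the shelf to its far long edge, y along its length, z up. Upper tray 220 mm (x) by 360 mm (y), top face 110 mm above the floor, edges turned down 22 mm. A lower tray slides out at the -y end.
- rail (a point): Middle of the white wire gallery rail's top wire. The rail stands along the upper tray's far edge (104 mm from the middle line, towards the rack's +x), 344 mm long (along y), of 6 mm wire, with wires 20 and 40 mm above the tray's top face. Do not run into it.
- tray_end (a point): Centre of the outer face of the sliding tray's end plate: flat, white, upright, 212 mm wide (along the rack's x), 42 mm tall (this point is half-way up, 91 mm above the floor), 5 mm thick, facing the rack's -y; axes as the rack's. Push it along the rack's +y to close. A leg loop of 8 mm tube stands below it, 10 mm back from the face.
- tray (a joint): How far the sliding tray is pulled out, in m: 0 = fully in (end plate against the upper tray, hard stop), up to 0.10. It slides along the rack's y with 3 N of friction and stays where it is left.
- wings (a point): Point on the wing screw's upright axis half-way up its wings: 26 mm above the upper tray's top face when home, 1.25 mm higher per turn undone; at x=+64, y=-125 mm in the rack's frame, 40 mm from the rail. This point's x axis runs along the two flat black wings: 6 mm thick, 22 mm tall, tips 27 mm from the axis, hub radius 8 mm. Below them a steel bush, radius 10.5 mm, stands 8 mm high.
- wing_screw (a joint): How far the wing screw is undone, in rad: 0 = screwed down to its stop, up to 12. Clockwise seen from above tightens and lowers the value. It turns with 0.035 N m of friction and stays where it is left.
- container_low: Lower of two stacked glass meal containers with red clip-on lids, standing on the upper tray; each 120 x 160 mm and 61 mm tall; origin at the centre of its underside. Leave it alone.
- container_top: Upper container of the stack, same size, standing on the lower one's lid; origin at the centre of its underside. Leave it alone.
- bowl_mid (a point): White ceramic rice bowl, 112 mm across and 58 mm tall, standing on the cabinet floor beyond the sliding end of the shelf; this point is on its axis half-way up. Leave it alone.
- spoon: Steel spoon lying on the upper tray near its near edge, 182 mm long, 38 mm wide, 6 mm tall; its handle points along its own -y, origin on its underside near the middle. Leave it alone.

How it is judged (in metres and radians):
On the way, in this order (a step that is already met when the one before it is completed fails the run):
1. the sliding tray is pushed fully in while the screw is still loose (value of joint tray below 0.004 m and value of joint wing_screw above 1 rad), for 0.2 s.
2. the wing screw is turned down to its stop (value of joint wing_screw below 0.2 rad), for 0.2 s.
At the end, for the whole second after the job is handed in: The sliding tray is within 4 mm of fully in, the wing screw within 0.2 rad of its stop, and containers, bowl and spoon within 20 mm of where they were (value of joint tray below 0.004 m and value of joint wing_screw below 0.2 rad and distance of each of container_low, container_top, bowl_mid, spoon from where it was at the start of the episode below 0.02 m); the robot touches nothing.
It fails at once if the wing screw is gripped or forced (more than 30 N from the fingers) (contact force between the fingers and wing_screw above 30 N).
It fails at once if the sliding tray is gripped or rammed (more than 35 N) (contact force between the fingers and tray above 35 N).
It fails at once if a container, the bowl or the spoon is moved or lifted (more than 20 mm) (distance of any of container_low, container_top, bowl_mid, spoon from where it was at the start of the episode above 0.02 m).
It also fails if it takes over 67 s, if anything falls off the work surface, if the arm or the gripper's body presses on something with over 40 N, if the wrist force passes 120 N, or if a joint passes its speed limit or range.

## Robot

A 6-joint arm with a two-finger parallel gripper is mounted at the origin on the work surface. World frame = base frame: x ahead of the robot, y to its left, z up, the work surface at z = 0. Lengths are in mm, angles in rad, forces in N, time in s.
With the tool pointing down it reaches from about 300 to 775 mm from the base axis. Payload 14.6 kg.
Tool frame: the origin (TCP) lies between the finger pads; the fingertips stand 11 mm ahead of it and the grasp point (between the pads) lies 8 mm behind it; z points along the fingers, y is the direction in which the jaws open and shut (so a half turn about z gives the same grasp; the last joint's range is limited). The gripper opens to 94 mm and grips with 3 to 60 N. Pads are 16 mm wide; open, the fingers measure 119 mm over their backs; the gripper's body (75 mm by 177 mm) begins 78 mm behind the grasp point.
Start: joints at [1.203, 0.3, 1.521, -0, 1.321, -0.067], TCP at [162.954, 525.296, 216.446] pointing down, gripper open.
Joint ranges: [-3.03, 3.03], [-0.79, 2.21], [0.23, 2.52], [-1.04, 4.18], [0, 3.07], [-2.55, 2.55]. Speed limits (rad/s): [2.22, 2.22, 2.57, 3.14, 3.14, 3.14].

## Interface

Orientations are given as [roll, pitch, yaw] about the fixed x, y, z axes, in that order (R = Rz(yaw) Ry(pitch) Rx(roll)).
In Python, from cell import * gives the robot as it stands.
- The arm moves only by the tool arm_command, never from a script. Its argument "deltas" is a list of rows, each an object with "xyz": the shift along the world's x, y, z in m, a list of three; "turn": the turn, a rotation vector about the world's x, y, z in rad, a list of three. A call has 1 to 12 rows; each row shifts and turns the commanded pose from where the row before left it; what a row does not reach is not made up. A row lasts 1/8 s, in which the tool goes at most 62.5 mm and 10.7 degrees, less where a joint would pass 70% of its speed; a pose out of reach is approached as far as the arm can. A call with a gripper value outside its range is refused whole. "gripper" is the closure, from 0 (fully open) to 1 (shut), set as the call begins (left out, the last holds). The fingers move at their own pace and stop on an object; "force" is the grip in N (left out, the last holds). Time passes only in rows, so rows that do not move let the fingers close. It gives the time, the measured TCP pose, the force and the opening at its end, in the units of the state.
- read_state(): the state, without advancing time (a new reading comes with each control period).
- camera(name): name is "side" or "top"; returns a dict with "color" (480x640x3 uint8, red, green, blue), "fx", "fy", "cx", "cy" (pixels), "rvec" (rotation vector, rad) and "tvec" (3), from world to camera coordinates, as OpenCV has them. Camera axes: x right, y down, z forward; pixel columns grow to the right and rows downward; lengths in mm; the calibration is good to about 2 mm. A picture is of the moment at which its call begins. There is no depth.
- sign_off(): hands the job in, once; it reports no verdict.
The state is a dict: "clock": time; "joints": joint angles; "qd": joint speeds; "effort": joint torques, N m; "eef_pos": TCP position; "eef_rot": TCP orientation; "wrist_force": force on the tool from outside, world axes, zero at the start; "moment": the same for the moment, N m; "finger_gap": finger opening in mm.
Only numpy, scipy, OpenCV 4.12 (cv2) and the standard library are available. Lean on these libraries where they do the work, as an engineer would, in place of code of your own. Each camera call takes 0.05 s, during which the arm holds its last target.

## Working session

There is one attempt and no reset: what is moved stays moved. The work goes in short steps, Python scripts to look and compute and a tool call to move; the robot and the scene stay as the last step left them, time stands still between calls to the robot, and variables do not carry over. Pictures are saved under pics/ and viewed, and the job is handed in when it is done.

Besides the shell and the picture viewer there is one more tool, called by a JSON object that holds its "method" and its "body". arm_command: Moves the arm, as the interface text tells. Its arguments: {"type":"object","properties":{"deltas":{"type":"array","items":{"type":"object","properties":{"xyz":{"type":"array","items":{"type":"number"}},"turn":{"type":"array","items":{"type":"number"}}}}},"gripper":{"type":"number"},"force":{"type":"number"}},"required":["deltas"]}

```bash
ls; mkdir -p pics
python3 - <<'E'
from cell import *
import cv2, numpy as np
print(read_state())
for n in ("side","top"):
    c=camera(n); cv2.imwrite(f"pics/{n}0.png",c["color"][:,:,::-1])
    R=cv2.Rodrigues(np.array(c["rvec"],float))[0]
    print(n,c["fx"],c["fy"],c["cx"],c["cy"],c["rvec"],c["tvec"],"cam at",-R.T@np.array(c["tvec"]).ravel(), R[2])
E
```

```text
pics
{'clock': 0.0, 'joints': array([ 1.20342188e+00,  3.00450040e-01,  1.52157400e+00,  1.57481405e-05,
        1.32068876e+00, -6.66344403e-02]), 'qd': array([ 0.00046636, -0.00074688, -0.00111911,  0.00158612, -0.00053387,
        0.00015136]), 'effort': array([-3.17103550e-04, -5.31807983e+01, -3.52732229e+01,  7.08386488e-02,
        2.44464056e-02, -1.49959574e-04]), 'eef_pos': array([162.85407007, 525.08087749, 215.90086837]), 'eef_rot': array([-3.14047601e+00, -8.98049008e-05,  2.84084869e+00]), 'wrist_force': array([ 0.2364596 ,  0.43749214, -0.08196862]), 'moment': array([-0.06109055, -0.0286688 , -0.0306243 ]), 'finger_gap': 94.1899671480045}
side 436.8124325513426 436.8124325513426 320.5982280133182 241.841136120722 [ 2.37475008 -0.14946652  0.0597444 ] [-579.01040257   92.22219475  913.94882567] cam at [ 503.75595943 -633.06689854  724.23523163] [ 0.08649599  0.68563426 -0.72278912]
top 520.9927489261611 520.9927489261611 320.9420028643321 236.07646300069416 [ 2.09858143 -2.15255328  0.22628078] [ -85.30966941  568.6840566  1075.71925935] cam at [ 346.22866774  -78.55168408 1166.96467959] [ 0.19439846 -0.01869567 -0.98074447]
```

View pics/side0.png

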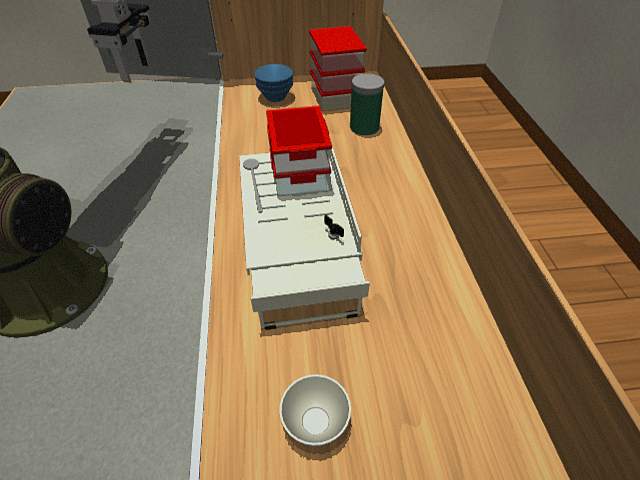

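View pics/top0.png

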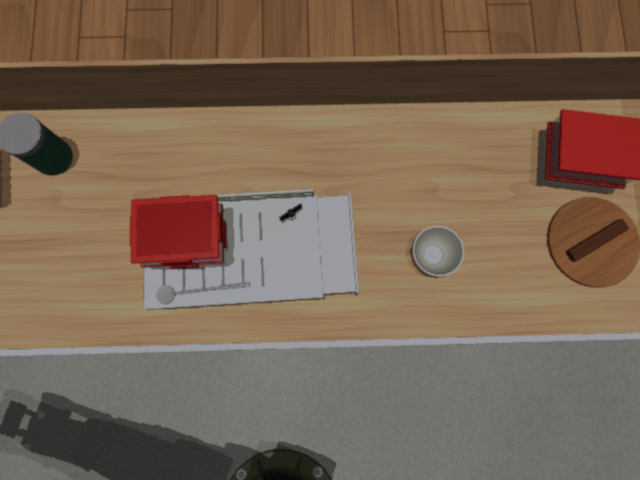

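The side view shows the rack mid-image, with the end plate's top edge at about (252,298)–(367,285) and the black wings near (334,227). In the top view the wings are near (291,212), the end plate's edge runs (350,195)–(357,293), and the bowl is at (438,251). I'll zoom in next.

```bash
cat > h.py <<'E'
from cell import *
import cv2, numpy as np
def cam(n):
    c=camera(n); R=cv2.Rodrigues(np.array(c["rvec"],float))[0]; t=np.array(c["tvec"],float).ravel()
    K=np.array([[c["fx"],0,c["cx"]],[0,c["fy"],c["cy"]],[0,0,1.]])
    return dict(img=np.ascontiguousarray(c["color"][:,:,::-1]),R=R,t=t,K=K,P=K@np.c_[R,t],o=-R.T@t)
def onz(c,uv,z):
    d=c["R"].T@np.linalg.inv(c["K"])@np.array([uv[0],uv[1],1.]); return c["o"]+d*(z-c["o"][2])/d[2]
def tri(a,ua,b,ub):
    X=cv2.triangulatePoints(a["P"],b["P"],np.array(ua,float).reshape(2,1),np.array(ub,float).reshape(2,1)).ravel()
    X=X[:3]/X[3]; return X, proj(a,X)-ua, proj(b,X)-ub
def proj(c,X):
    p=c["P"]@np.r_[X,1]; return p[:2]/p[2]
def crop(c,x0,y0,x1,y1,s,f):
    cv2.imwrite(f,cv2.resize(c["img"][y0:y1,x0:x1],None,fx=s,fy=s,interpolation=cv2.INTER_CUBIC))
def black(c,x0,y0,x1,y1,th=60):
    m=np.zeros(c["img"].shape[:2],np.uint8); m[y0:y1,x0:x1]=(c["img"][y0:y1,x0:x1].max(2)<th); return m
E
python3 - <<'E'
from h import *
s=cam("side");t=cam("top")
crop(s,230,140,390,340,3,"pics/s1.png"); crop(t,260,170,380,310,4,"pics/t1.png")
for n,c,b in(("s",s,(310,205,355,245)),("t",t,(270,198,312,228))):
    m=black(c,*b); k,l,st,ce=cv2.connectedComponentsWithStats(m)
    print(n,[(st[i].tolist(),ce[i].round(1).tolist()) for i in range(1,k) if st[i][4]>5])
E
```

```text
s [([325, 215, 19, 24, 207], [333.7, 227.8])]
t [([280, 204, 22, 17, 122], [290.4, 212.6])]
```

View pics/s1.png

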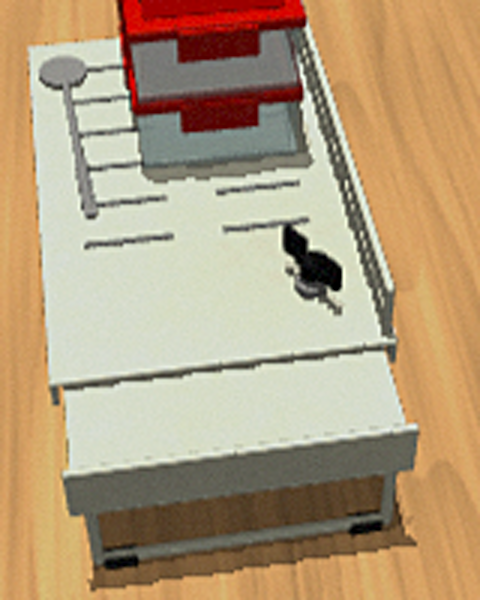

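View pics/t1.png

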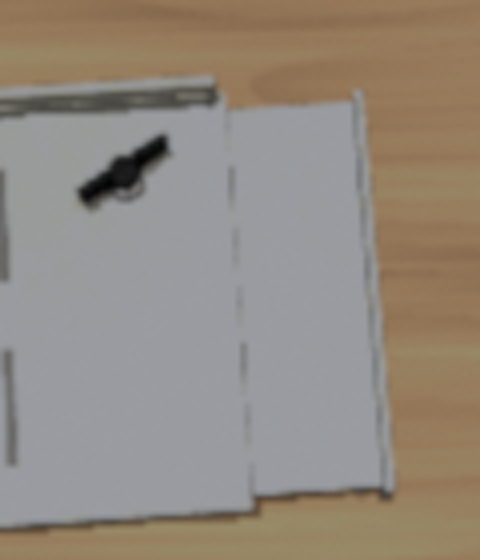

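Run:
```python
from h import *
s=cam("side");t=cam("top")
S=lambda x,y:np.array([230+x/3,140+y/3]); T=lambda x,y:np.array([260+x/4,170+y/4])
pts={"plate near(-x)":(S(64,477),T(391,496)),"plate far":(S(416,431),T(364,94)),
"tray near":(S(51,386),T(253,513)),"tray far":(S(396,340),T(226,98)),
"wing ctr":((333.7,227.8),(290.4,212.6)),
"hub":(S(308,262),T(124,172)),
"wingtip -y":(S(341,265),T(168,143)),"wingtip +y":(S(284,228),T(84,195))}
for k,(a,b) in pts.items():
    X,e,f=tri(s,a,t,b); print(k,X.round(1),np.round(e,1),np.round(f,1))
print("floor leg bottoms? z=0", onz(s,S(95,582),0))
for z in (110,136,140): print(z,onz(t,T(124,172),z).round(1),onz(s,S(311,263),z).round(1))
```

```text
plate near(-x) [ 437.3 -169.8  107.1] [-2.1  0.6] [-0.3 -1.3]
plate far [ 647.  -164.3  110.3] [-1.2  0.4] [-0.1 -0.7]
tray near [430.5 -99.4 106.9] [-2.   0.6] [-0.3 -1.3]
tray far [647.6 -91.6 110.4] [-1.8  0.6] [-0.1 -1.2]
wing ctr [603.  -37.1 131.5] [-0.8  0.3] [-0.1 -0.5]
hub [601.1 -38.5 134.4] [-0.6  0.2] [-0.  -0.4]
wingtip -y [614.5 -61.3 150.7] [-2.6  0.8] [-0.1 -1.8]
wingtip +y [587.2 -18.7 147.2] [-1.   0.3] [-0.1 -0.7]
floor leg bottoms? z=0 [ 448.31812609 -173.41906325    0.        ]
110 [606.3 -37.6 110. ] [608.2 -14.6 110. ]
136 [599.9 -38.6 136. ] [603.8 -40.8 136. ]
140 [598.9 -38.8 140. ] [603.1 -44.8 140. ]
```

Run:
```python
from h import *
s=cam("side");t=cam("top")
crop(t,120,180,240,310,5,"pics/t2.png"); crop(s,230,90,350,210,5,"pics/s2.png")
m=cv2.inRange(cv2.cvtColor(t["img"],cv2.COLOR_BGR2HSV),(0,150,60),(8,255,255)); m[:,260:]=0
cs,_=cv2.findContours(m,0,2); c=max(cs,key=cv2.contourArea); print(cv2.boxPoints(cv2.minAreaRect(c)).round(1))
for p in [(131.5,200),(216,196),(222,260),(133,265)]: print(onz(t,p,232).round(0))
hs=tri(s,(328,147),t,(222,261)); print(hs)
m=cv2.inRange(t["img"],(0,0,0),(255,255,255))
b=tri(s,(315.5,410),t,(438,251)); print("bowl",b)
# tray corner rays on z=110, plate top z=112
for n,c,q in(("s",s,[(247,268.7),(362,253.3),(251.3,299),(368.7,283.7)]),("t",t,[(323.2,298.2),(316.5,194.5),(357.8,294),(351,193.5)])):
    print(n,[onz(c,p,z)[:2].round(1).tolist() for p,z in zip(q,(110,110,112,112))])
```

```text
[[130. 195.]
 [222. 195.]
 [222. 267.]
 [130. 267.]]
[608. 251. 232.]
[612.  96. 232.]
[492.  84. 232.]
[487. 243. 232.]
(array([544.23414993,  82.67305225, 234.38478629]), array([-32.8720767 ,   2.98207498]), array([  0.63665108, -29.68487228]))
bowl (array([ 529.3148297 , -353.65925911,   51.33506448]), array([-1.03845212,  0.3278465 ]), array([-0.11254808, -0.54026999]))
s [[434.5, -101.2], [651.4, -90.1], [441.4, -172.5], [648.9, -165.1]]
t [[427.7, -99.8], [645.0, -91.7], [434.2, -170.0], [645.0, -164.2]]
```

View pics/t2.png

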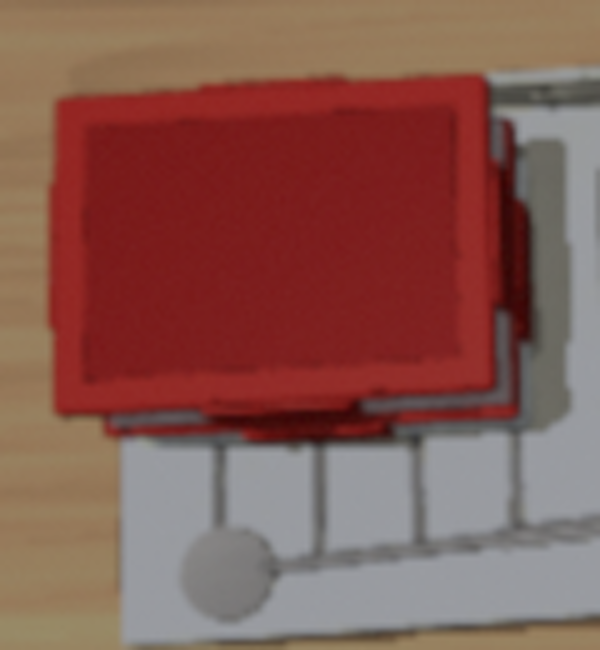

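Checks on the measurements:
- **Tray and plate:** the tray end line sits at z≈108 (expected 110). The plate top is at 107–110 (expected 112).
- **Wing hub:** it is at about (601,-39), which matches where the rack frame puts it, (601,-38).
- **Rack pose:** yaw is about 0.035, and the tray is out about 67 mm.
- **Containers:** their near face is at y≈85–95.

I'll close the gripper and move toward the end plate.

{"method": "arm_command", "body": {"deltas": [{"xyz": [0.025,-0.05,0],"turn": [0,0,-0.103]},{"xyz": [0.025,-0.05,0],"turn": [0,0,-0.103]},{"xyz": [0.025,-0.05,0],"turn": [0,0,-0.103]},{"xyz": [0.025,-0.05,0],"turn": [0,0,-0.103]},{"xyz": [0.025,-0.05,0],"turn": [0,0,-0.103]},{"xyz": [0.025,-0.05,0],"turn": [0,0,-0.103]},{"xyz": [0.025,-0.05,0],"turn": [0,0,-0.103]},{"xyz": [0.025,-0.05,0],"turn": [0,0,-0.103]},{"xyz": [0.025,-0.05,0],"turn": [0,0,-0.103]},{"xyz": [0.025,-0.05,0],"turn": [0,0,-0.103]},{"xyz": [0.025,-0.05,0],"turn": [0,0,-0.103]},{"xyz": [0.025,-0.05,0],"turn": [0,0,-0.103]}], "gripper": 1, "force": 10}}

```text
clock: 1.9
eef_pos: [463.5, -76.6, 216.6]
eef_rot: [3.141, 0.0, 1.601]
wrist_force: [0.6, 0.6, 1.0]
finger_gap: 0.9
```

{"method": "arm_command", "body": {"deltas": [{"xyz": [0.026,-0.04,0]},{"xyz": [0.026,-0.04,0]},{"xyz": [0.026,-0.04,0]},{"xyz": [0,0,-0.031]},{"xyz": [0,0,-0.031]},{"xyz": [0,0,-0.031]},{"xyz": [0,0,-0.031]},{"xyz": [0,0,0]}]}}

```text
validation failed for argument at $.de...
```

{"method": "arm_command", "body": {"deltas": [{"xyz": [0.026,-0.04,0],"turn": [0,0,0]},{"xyz": [0.026,-0.04,0],"turn": [0,0,0]},{"xyz": [0.026,-0.04,0],"turn": [0,0,0]},{"xyz": [0,0,-0.031],"turn": [0,0,0]},{"xyz": [0,0,-0.031],"turn": [0,0,0]},{"xyz": [0,0,-0.031],"turn": [0,0,0]},{"xyz": [0,0,-0.031],"turn": [0,0,0]},{"xyz": [0,0,0],"turn": [0,0,0]}]}}

```text
clock: 2.9
eef_pos: [540.0, -194.3, 90.7]
eef_rot: [-3.138, -0.002, 1.605]
wrist_force: [0.4, 1.7, 0.1]
finger_gap: 0.7
```

Run:
```python
from h import *
s=cam("side");t=cam("top")
crop(s,210,130,410,380,2.4,"pics/s3.png"); crop(t,250,160,390,320,3,"pics/t3.png")
```

```text
(no output)
```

View pics/s3.png

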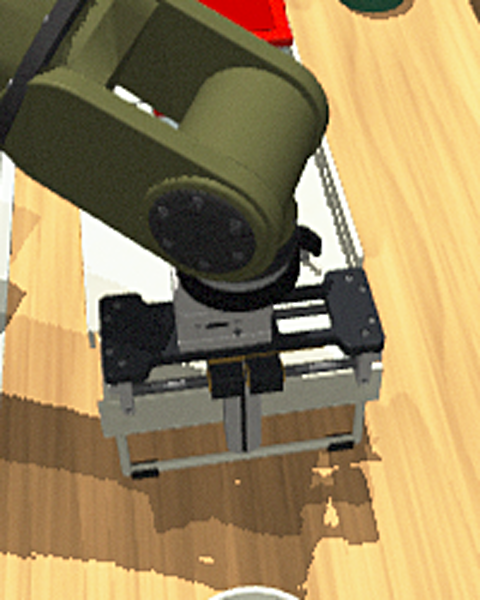

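View pics/t3.png

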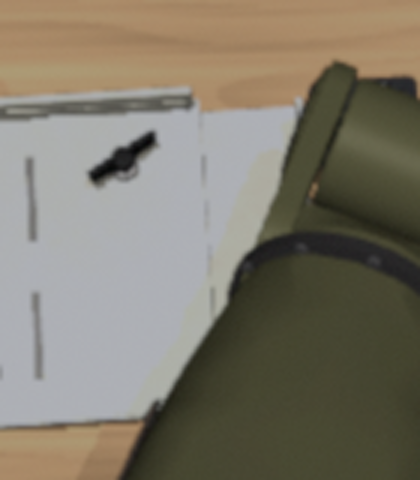

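The side view shows the closed fingertips standing before the middle of the end plate, at about (240,430) in the crop. I'll push in slowly.

{"method": "arm_command", "body": {"deltas": [{"xyz": [0,0.008,0],"turn": [0,0,0]},{"xyz": [0,0.005,0],"turn": [0,0,0]},{"xyz": [0,0.004,0],"turn": [0,0,0]},{"xyz": [0,0.004,0],"turn": [0,0,0]},{"xyz": [0,0.004,0],"turn": [0,0,0]},{"xyz": [0,0.004,0],"turn": [0,0,0]}]}}

```text
clock: 3.75
eef_pos: [540.9, -165.7, 92.6]
eef_rot: [3.142, 0.0, 1.605]
wrist_force: [-2.0, -3.9, 2.3]
finger_gap: 0.7
```

{"method": "arm_command", "body": {"deltas": [{"xyz": [0,0.005,0],"turn": [0,0,0]},{"xyz": [0,0.005,0],"turn": [0,0,0]},{"xyz": [0,0.005,0],"turn": [0,0,0]},{"xyz": [0,0.005,0],"turn": [0,0,0]},{"xyz": [0,0.005,0],"turn": [0,0,0]},{"xyz": [0,0.005,0],"turn": [0,0,0]}]}}

```text
clock: 4.5
eef_pos: [540.8, -135.3, 92.3]
eef_rot: [-3.141, -0.0, 1.605]
wrist_force: [-3.2, -3.8, -0.3]
finger_gap: 0.4
```

{"method": "arm_command", "body": {"deltas": [{"xyz": [0,0.004,0],"turn": [0,0,0]},{"xyz": [0,0.004,0],"turn": [0,0,0]},{"xyz": [0,0.004,0],"turn": [0,0,0]},{"xyz": [0,0.004,0],"turn": [0,0,0]}]}}

```text
clock: 5.0
eef_pos: [540.9, -119.4, 92.4]
eef_rot: [-3.142, -0.0, 1.605]
wrist_force: [-2.5, -3.2, -1.2]
finger_gap: 0.6
```

{"method": "arm_command", "body": {"deltas": [{"xyz": [0,0.002,0],"turn": [0,0,0]},{"xyz": [0,0.001,0],"turn": [0,0,0]},{"xyz": [0,0.001,0],"turn": [0,0,0]}]}}

```text
clock: 5.38
eef_pos: [541.0, -115.7, 92.5]
eef_rot: [3.142, 0.0, 1.605]
wrist_force: [-2.1, -3.6, -0.6]
finger_gap: 0.3
```

Run:
```python
from h import *
s=cam("side")
crop(s,210,130,410,380,2.4,"pics/s4.png")
```

```text
(no output)
```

View pics/s4.png

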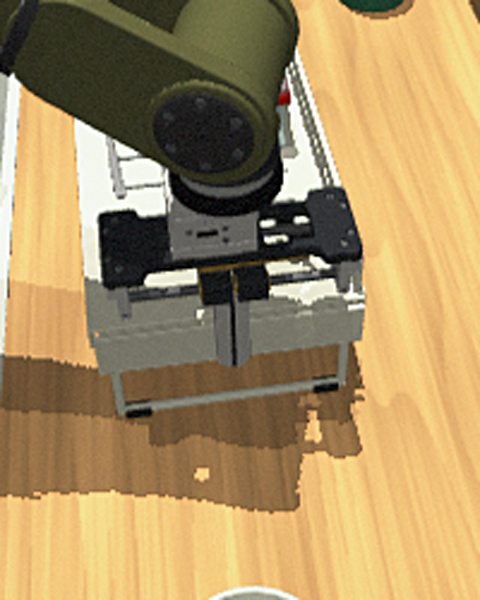

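The end plate is still a few mm from the upper tray's edge, with a gap visible at about (95,335) in the crop. I'll continue in 1 mm steps.

{"method": "arm_command", "body": {"deltas": [{"xyz": [0,0.001,0],"turn": [0,0,0]},{"xyz": [0,0.001,0],"turn": [0,0,0]},{"xyz": [0,0.001,0],"turn": [0,0,0]},{"xyz": [0,0.001,0],"turn": [0,0,0]}]}}

```text
clock: 5.92
eef_pos: [541.0, -111.6, 92.5]
eef_rot: [-3.142, 0.0, 1.605]
wrist_force: [-2.6, -2.8, -0.0]
finger_gap: 0.7
```

{"method": "arm_command", "body": {"deltas": [{"xyz": [0,0.001,0],"turn": [0,0,0]},{"xyz": [0,0.001,0],"turn": [0,0,0]}]}}

```text
clock: 6.18
eef_pos: [541.0, -109.6, 92.5]
eef_rot: [-3.142, 0.0, 1.605]
wrist_force: [-2.1, -3.4, 0.1]
finger_gap: 0.5
```

{"method": "arm_command", "body": {"deltas": [{"xyz": [0,0.001,0],"turn": [0,0,0]}]}}

```text
clock: 6.3
eef_pos: [541.0, -109.1, 92.5]
eef_rot: [3.141, 0.001, 1.605]
wrist_force: [-2.8, -11.1, -1.1]
finger_gap: 0.5
```

{"method": "arm_command", "body": {"deltas": [{"xyz": [0,0.0003,0],"turn": [0,0,0]},{"xyz": [0,0,0],"turn": [0,0,0]}]}}

```text
clock: 6.55
eef_pos: [541.0, -109.2, 92.5]
eef_rot: [3.141, 0.001, 1.605]
wrist_force: [-2.5, -10.1, -0.6]
finger_gap: 0.7
```

The tray is against its hard stop: force rose from 3 to 11 N and the position stalled at -109.1. The stiffness is about 10 N/mm. For the screw I want a soft contact, so I'll back off, turn the tool and open the gripper with a low force. Then I'll press with one open finger on the closed plate to see whether it yields.

{"method": "arm_command", "body": {"deltas": [{"xyz": [0,-0.02,0],"turn": [0,0,0]},{"xyz": [0,-0.03,0],"turn": [0,0,0.14]},{"xyz": [0,-0.026,0],"turn": [0,0,0.18]},{"xyz": [0,0,0],"turn": [0,0,0.18]},{"xyz": [0,0,0],"turn": [0,0,0.18]},{"xyz": [0,0,0],"turn": [0,0,0.18]},{"xyz": [0,0,0],"turn": [0,0,0.18]},{"xyz": [0,0,0],"turn": [0,0,0.18]},{"xyz": [0,0,0],"turn": [0,0,0.18]},{"xyz": [0,0,0],"turn": [0,0,0.17]},{"xyz": [0,0,0],"turn": [0,0,0]}], "gripper": 0, "force": 5}}

```text
clock: 7.92
eef_pos: [541.1, -185.0, 92.5]
eef_rot: [3.141, 0.001, -3.11]
wrist_force: [-0.8, -0.2, 0.3]
finger_gap: 93.7
```

Run:
```python
from h import *
s=cam("side");print(read_state()["joints"].round(2))
crop(s,210,130,410,380,2.4,"pics/s5.png")
```

```text
[-0.39  0.48  1.58  0.    1.08 -1.99]
```

View pics/s5.png

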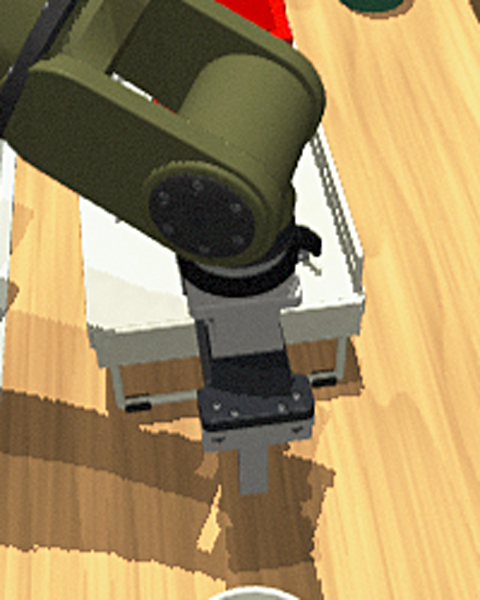

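The side view shows the end plate flush with the upper tray, its edge at about (100,335)–(360,315) in the crop. The bowl is clear of finger B. Now the compliance probe.

{"method": "arm_command", "body": {"deltas": [{"xyz": [0,0.01,0],"turn": [0,0,0]},{"xyz": [0,0.01,0],"turn": [0,0,0]},{"xyz": [0,0.003,0],"turn": [0,0,0]}]}}

```text
clock: 8.35
eef_pos: [541.0, -160.4, 92.5]
eef_rot: [3.142, 0.0, -3.108]
wrist_force: [-0.3, -0.1, 0.8]
finger_gap: 93.9
```

{"method": "arm_command", "body": {"deltas": [{"xyz": [0,0.001,0],"turn": [0,0,0]},{"xyz": [0,0.001,0],"turn": [0,0,0]}]}}

```text
clock: 8.6
eef_pos: [541.0, -159.4, 92.5]
eef_rot: [-3.142, 0.0, -3.109]
wrist_force: [-0.3, -0.7, 0.4]
finger_gap: 93.7
```

{"method": "arm_command", "body": {"deltas": [{"xyz": [0,0.001,0],"turn": [0,0,0]},{"xyz": [0,0,0],"turn": [0,0,0]}]}}

```text
clock: 8.85
eef_pos: [541.0, -158.9, 92.5]
eef_rot: [-3.141, 0.0, -3.109]
wrist_force: [-0.5, -4.5, -0.5]
finger_gap: 94.0
```

{"method": "arm_command", "body": {"deltas": [{"xyz": [0,0.001,0],"turn": [0,0,0]},{"xyz": [0,0,0],"turn": [0,0,0]}]}}

```text
clock: 9.1
eef_pos: [541.0, -158.6, 92.6]
eef_rot: [-3.14, 0.0, -3.109]
wrist_force: [-0.8, -9.5, -1.2]
finger_gap: 93.0
```

{"method": "arm_command", "body": {"deltas": [{"xyz": [0,0.001,0],"turn": [0,0,0]},{"xyz": [0,0,0],"turn": [0,0,0]}]}}

```text
clock: 9.35
eef_pos: [540.9, -157.6, 92.6]
eef_rot: [-3.14, 0.0, -3.109]
wrist_force: [-0.9, -10.4, -1.0]
finger_gap: 91.6
```

{"method": "arm_command", "body": {"deltas": [{"xyz": [0,0.0005,0],"turn": [0,0,0]},{"xyz": [0,0,0],"turn": [0,0,0]}]}}

```text
clock: 9.6
eef_pos: [540.9, -157.1, 92.6]
eef_rot: [-3.14, 0.0, -3.109]
wrist_force: [-0.0, -9.9, -0.4]
finger_gap: 90.3
```

The open finger yields: the force holds at about 10 N while the gap shrinks. So the jaw direction is force-limited. I'll plan strokes with the finger's back pushing the wing, the tool yawing along, and the finger always on the near or +y side, away from the rail.

```bash
cat > path.py <<'E'
import numpy as np
P=np.array([601.,-38.8]); a,b,L=6.25,8.,53.25
def pose(w,rho=19,back=0):
    psi=(w-30)*100/180-25
    wr,ps=np.radians(w),np.radians(psi)
    u=np.array([np.cos(wr),np.sin(wr)]); n=np.array([np.sin(wr),-np.cos(wr)])
    th=ps-(wr-np.pi/2); s=a*abs(np.cos(th))+b*abs(np.sin(th))
    A=P+rho*u-n*(3+s+back); ty=np.array([np.cos(ps),np.sin(ps)])
    return A-L*ty,psi,np.degrees(th),A
if __name__=="__main__":
    prev=None
    for w in range(225,14,-15):
        t,psi,th,A=pose(w)
        d="" if prev is None else np.round(t-prev,1)
        print(w,"tcp",t.round(1),"psi %.1f th %.0f"%(psi,th),"A-P",(A-P).round(1),"d",d); prev=t
    print("above start", pose(140,back=4), pose(225,back=3))
E
python3 path.py
python3 - <<'E'
from h import *
t=cam("top"); s=cam("side")
crop(t,250,160,390,320,3,"pics/t6.png")
E
```

```text
225 tcp [ 590.7 -114.4] psi 83.3 th -52 A-P [ -4.1 -22.7] d 
210 tcp [ 577.3 -111.1] psi 75.0 th -45 A-P [ -9.9 -20.8] d [-13.4   3.4]
195 tcp [ 564.9 -105. ] psi 66.7 th -38 A-P [-15.  -17.3] d [-12.4   6. ]
180 tcp [554.  -96.6] psi 58.3 th -32 A-P [-19.  -12.5] d [-10.8   8.4]
165 tcp [545.3 -86.3] psi 50.0 th -25 A-P [-21.5  -6.7] d [-8.7 10.3]
150 tcp [539.  -74.6] psi 41.7 th -18 A-P [-22.2  -0.4] d [-6.3 11.7]
135 tcp [535.5 -62.2] psi 33.3 th -12 A-P [-21.    5.8] d [-3.6 12.4]
120 tcp [534.6 -49.8] psi 25.0 th -5 A-P [-18.1  11.5] d [-0.8 12.4]
105 tcp [535.9 -38.2] psi 16.7 th 2 A-P [-14.1  15.9] d [ 1.3 11.6]
90 tcp [538.  -27.5] psi 8.3 th 8 A-P [-10.3  19. ] d [ 2.1 10.7]
75 tcp [541.9 -17.6] psi 0.0 th 15 A-P [-5.8 21.2] d [4.  9.9]
60 tcp [547.6  -8.7] psi -8.3 th 22 A-P [-0.7 22.3] d [5.7 8.8]
45 tcp [554.7  -1.4] psi -16.7 th 28 A-P [ 4.7 22.1] d [7.1 7.4]
30 tcp [562.8   4.2] psi -25.0 th 35 A-P [10.1 20.5] d [8.1 5.6]
15 tcp [571.5   7.9] psi -33.3 th 42 A-P [15.  17.5] d [8.7 3.7]
above start (array([533.79194395, -69.45124262]), 36.111111111111114, np.float64(-13.888888888888879), array([576.81132011, -38.06819345])) (array([ 592.80406877, -116.54601668]), 83.33333333333333, np.float64(-51.666666666666664), array([598.98601644, -63.65607413]))
```

View pics/t6.png

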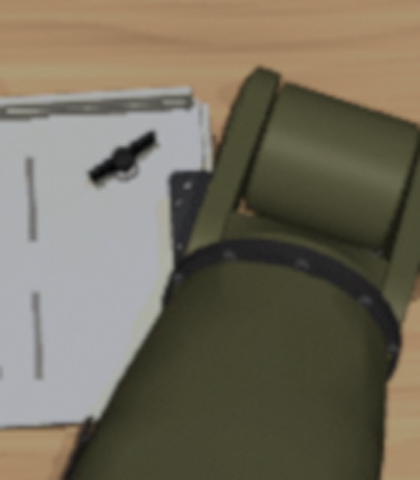

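{"method": "arm_command", "body": {"deltas": [{"xyz": [0,-0.015,0.03],"turn": [0,0,0]},{"xyz": [0,0,0.0525],"turn": [0,0,-0.162]},{"xyz": [-0.0014,0.0204,0],"turn": [0,0,-0.162]},{"xyz": [-0.0014,0.0204,0],"turn": [0,0,-0.162]},{"xyz": [-0.0014,0.0204,0],"turn": [0,0,-0.162]},{"xyz": [-0.0014,0.0204,0],"turn": [0,0,-0.162]},{"xyz": [-0.0014,0.0204,0],"turn": [0,0,-0.162]},{"xyz": [0,0,0],"turn": [0,0,0]}], "gripper": 0, "force": 4}}

```text
clock: 10.7
eef_pos: [533.9, -68.0, 175.0]
eef_rot: [3.141, -0.0, 2.205]
wrist_force: [0.4, -0.7, 1.0]
finger_gap: 94.1
```

Run:
```python
from h import *
s=cam("side");t=cam("top")
crop(s,210,90,410,340,2.4,"pics/s7.png");crop(t,200,160,360,320,3,"pics/t7.png")
st=read_state();print(st["eef_pos"],np.degrees(st["eef_rot"][2])-90,st["finger_gap"])
```

```text
[534.00563952 -69.19498584 174.95591761] 36.436457085850094 93.9347451139126
```

View pics/s7.png

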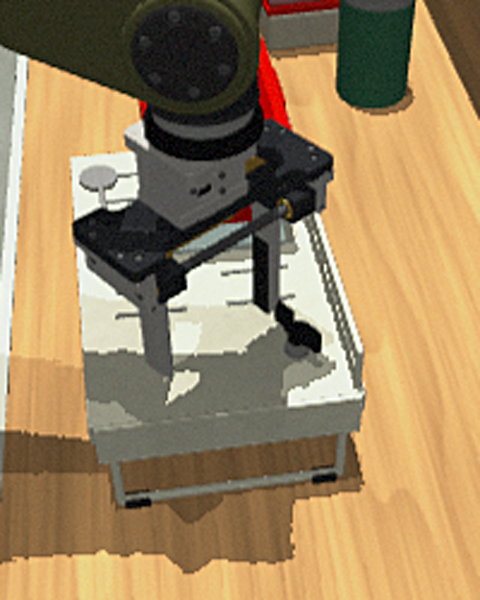

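View pics/t7.png

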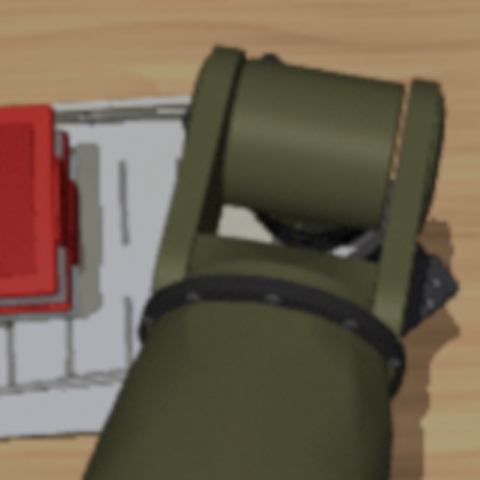

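The finger tip hangs left of the wings, at about (265,308) in the side crop with the wings at (300,330), so it's on the near side as planned. I'll descend.

{"method": "arm_command", "body": {"deltas": [{"xyz": [0,0,-0.018],"turn": [0,0,0]},{"xyz": [0,0,-0.018],"turn": [0,0,0]}]}}

```text
clock: 11.05
eef_pos: [534.0, -69.8, 138.5]
eef_rot: [3.141, 0.0, 2.205]
wrist_force: [-0.2, 0.6, -0.4]
finger_gap: 94.0
```

Run:
```python
from h import *
s=cam("side")
st=read_state();print(st["eef_pos"],np.degrees(st["eef_rot"][2])-90,st["wrist_force"])
ps=st["eef_rot"][2]-np.pi/2
T=st["eef_pos"]
for d in (47,59.5):
    p=np.r_[T[:2]+d*np.array([np.cos(ps),np.sin(ps)]),T[2]-11]; print(p.round(1),proj(s,p).round(1), (proj(s,p)-[280,170])*5)
print((proj(s,[601,-38.8,147])-[280,170])*5)
crop(s,280,170,380,270,5,"pics/s8.png")
```

```text
[533.04457157 -69.57019221 136.0722633 ] 36.33539214794948 [-1.28595901 -0.25196613 -1.96413467]
[570.9 -41.7 125.1] [316.8 233.5] [183.85982818 317.64460057]
[581.  -34.3 125.1] [321.5 230.4] [207.27080674 301.94770948]
[260.90725797 264.70766587]
```

View pics/s8.png

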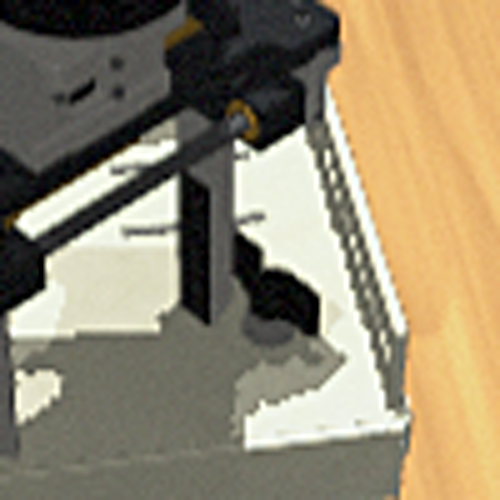

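```bash
cat > plan.py <<'E'
import sys,numpy as np
from path import pose
x,y,psi,w0,w1,st=map(float,sys.argv[1:7])
p=np.array([x,y]);
for w in np.arange(w0,w1-1e-6,-st):
    t,s,th,A=pose(w); d=t-p
    print(w,"d %.4f %.4f turn %.4f"%(d[0]/1000,d[1]/1000,np.radians(s-psi)),"th %.0f"%th,t.round(1)); p,psi=t,s
E
python3 plan.py 534 -69.5 36.1 130 40 10
```

```text
130.0 d 0.0009 0.0114 turn -0.0968 th -9 [534.9 -58.1]
120.0 d -0.0003 0.0082 turn -0.0970 th -5 [534.6 -49.8]
110.0 d 0.0009 0.0079 turn -0.0970 th -1 [535.5 -41.9]
100.0 d 0.0009 0.0073 turn -0.0970 th 4 [536.4 -34.6]
90.0 d 0.0016 0.0071 turn -0.0970 th 8 [538.  -27.5]
80.0 d 0.0024 0.0067 turn -0.0970 th 13 [540.4 -20.8]
70.0 d 0.0032 0.0063 turn -0.0970 th 17 [543.7 -14.5]
60.0 d 0.0040 0.0057 turn -0.0970 th 22 [547.6  -8.7]
50.0 d 0.0046 0.0051 turn -0.0970 th 26 [552.2  -3.7]
40.0 d 0.0051 0.0043 turn -0.0970 th 31 [557.3   0.7]
```

{"method": "arm_command", "body": {"deltas": [{"xyz": [0.0009,0.0114,0],"turn": [0,0,-0.097]},{"xyz": [-0.0003,0.0082,0],"turn": [0,0,-0.097]},{"xyz": [0.0009,0.0079,0],"turn": [0,0,-0.097]},{"xyz": [0.0009,0.0073,0],"turn": [0,0,-0.097]},{"xyz": [0.0016,0.0071,0],"turn": [0,0,-0.097]},{"xyz": [0.0024,0.0067,0],"turn": [0,0,-0.097]}]}}

```text
clock: 11.85
eef_pos: [540.2, -21.0, 139.1]
eef_rot: [-3.141, 0.0, 1.619]
wrist_force: [-3.7, -3.5, 0.4]
finger_gap: 93.4
```

Run:
```python
from h import *
s=cam("side")
crop(s,280,170,380,270,5,"pics/s9.png")
```

```text
(no output)
```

View pics/s9.png

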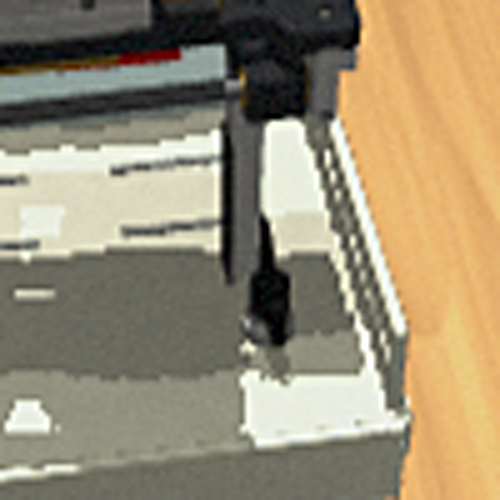

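The wing has turned and now points nearly along y, at about (268,290) in the crop, with the finger on its near side. The force is low, so I'll continue.

{"method": "arm_command", "body": {"deltas": [{"xyz": [0.0032,0.0063,0],"turn": [0,0,-0.097]},{"xyz": [0.004,0.0057,0],"turn": [0,0,-0.097]},{"xyz": [0.0046,0.0051,0],"turn": [0,0,-0.097]},{"xyz": [0.0051,0.0043,0],"turn": [0,0,-0.097]}]}}

```text
clock: 12.4
eef_pos: [556.9, 0.7, 138.9]
eef_rot: [-3.14, 0.0, 1.233]
wrist_force: [-4.2, 1.5, 0.6]
finger_gap: 94.0
```

```bash
python3 - <<'E'
from h import *
s=cam("side")
crop(s,280,170,380,270,5,"pics/s10.png")
E
python3 - <<'E'
import sys; sys.path.insert(0,'.')
from path import pose
import numpy as np
for b in (3,6): print(pose(225,back=b), pose(230,back=b))
E
python3 plan.py 590.7 -114.4 83.3 215 40 15
```

```text
(array([ 592.80406877, -116.54601668]), 83.33333333333333, np.float64(-51.666666666666664), array([598.98601644, -63.65607413])) (array([ 597.54443086, -116.86097892]), 86.11111111111111, np.float64(-53.88888888888888), array([601.1559424 , -63.73358971]))
(array([ 594.92538911, -118.66733702]), 83.33333333333333, np.float64(-51.666666666666664), array([601.10733679, -65.77739447])) (array([ 599.84256419, -118.78934175]), 86.11111111111111, np.float64(-53.88888888888888), array([603.45407573, -65.66195254]))
215.0 d -0.0090 0.0019 turn -0.0964 th -47 [ 581.7 -112.5]
200.0 d -0.0128 0.0052 turn -0.1454 th -41 [ 568.9 -107.3]
185.0 d -0.0114 0.0076 turn -0.1454 th -34 [557.4 -99.7]
170.0 d -0.0095 0.0097 turn -0.1454 th -27 [548.  -89.9]
155.0 d -0.0071 0.0113 turn -0.1454 th -21 [540.8 -78.6]
140.0 d -0.0045 0.0122 turn -0.1454 th -14 [536.4 -66.4]
125.0 d -0.0017 0.0125 turn -0.1454 th -7 [534.6 -53.9]
110.0 d 0.0009 0.0120 turn -0.1454 th -1 [535.5 -41.9]
95.0 d 0.0015 0.0109 turn -0.1454 th 6 [537.1 -31. ]
80.0 d 0.0033 0.0102 turn -0.1454 th 13 [540.4 -20.8]
65.0 d 0.0051 0.0092 turn -0.1454 th 19 [545.6 -11.5]
50.0 d 0.0067 0.0079 turn -0.1454 th 26 [552.2  -3.7]
```

View pics/s10.png

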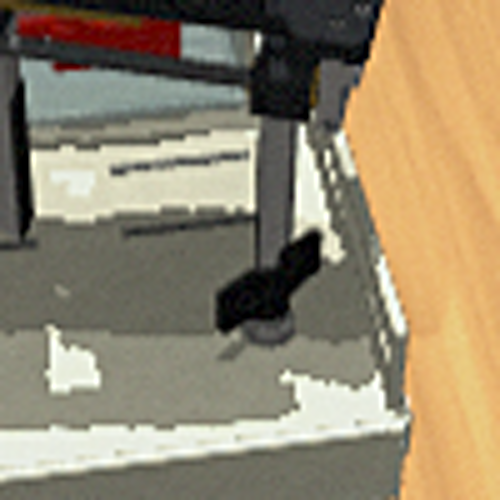

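The wing is now at about 40° (crop (217,310)–(320,245)), as planned. I'll lift and go round for the second stroke.

{"method": "arm_command", "body": {"deltas": [{"xyz": [-0.002,0.002,0.04],"turn": [0,0,0]},{"xyz": [0.0041,-0.012,0],"turn": [0,0,0.1824]},{"xyz": [0.0041,-0.012,0],"turn": [0,0,0.1824]},{"xyz": [0.0041,-0.012,0],"turn": [0,0,0.1824]},{"xyz": [0.0041,-0.012,0],"turn": [0,0,0.1824]},{"xyz": [0.0041,-0.012,0],"turn": [0,0,0.1824]},{"xyz": [0.0041,-0.012,0],"turn": [0,0,0.1824]},{"xyz": [0.0041,-0.012,0],"turn": [0,0,0.1824]},{"xyz": [0.0041,-0.012,0],"turn": [0,0,0.1824]},{"xyz": [0.0041,-0.012,0],"turn": [0,0,0.1824]},{"xyz": [0.0041,-0.012,0],"turn": [0,0,0.1824]},{"xyz": [0,0,0],"turn": [0,0,0]}]}}

```text
clock: 13.95
eef_pos: [596.3, -118.0, 179.0]
eef_rot: [-3.142, 0.0, 3.058]
wrist_force: [-0.1, 0.2, 0.8]
finger_gap: 94.1
```

Run:
```python
from h import *
s=cam("side");t=cam("top")
crop(s,270,150,390,270,5,"pics/s11.png");crop(t,240,170,360,310,4,"pics/t11.png")
```

```text
(no output)
```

View pics/s11.png

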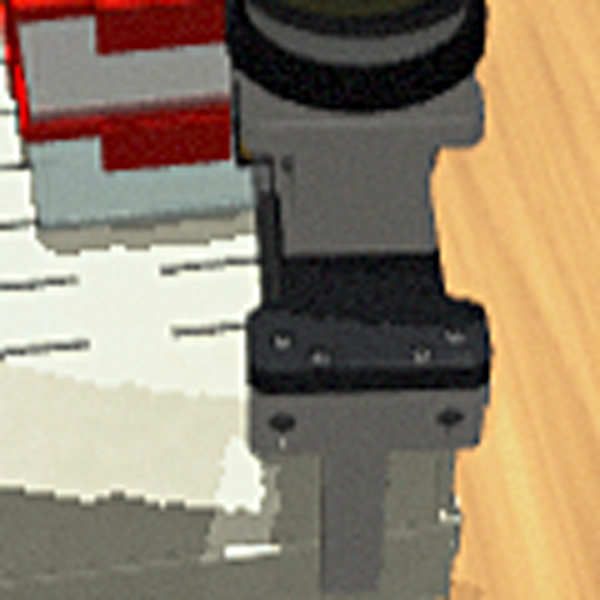

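{"method": "arm_command", "body": {"deltas": [{"xyz": [0,0,-0.015],"turn": [0,0,0]},{"xyz": [0,0,-0.015],"turn": [0,0,0]},{"xyz": [0,0,-0.01],"turn": [0,0,0]}]}}

```text
clock: 14.42
eef_pos: [595.8, -116.6, 137.2]
eef_rot: [3.141, -0.002, 3.057]
wrist_force: [-0.1, -0.1, -0.1]
finger_gap: 94.1
```

```bash
python3 plan.py 596 -117.3 85.2 225 35 10
```

```text
225.0 d -0.0053 0.0029 turn -0.0326 th -52 [ 590.7 -114.4]
215.0 d -0.0090 0.0019 turn -0.0970 th -47 [ 581.7 -112.5]
205.0 d -0.0087 0.0031 turn -0.0970 th -43 [ 573.  -109.3]
195.0 d -0.0081 0.0043 turn -0.0970 th -38 [ 564.9 -105. ]
185.0 d -0.0074 0.0054 turn -0.0970 th -34 [557.4 -99.7]
175.0 d -0.0066 0.0063 turn -0.0970 th -29 [550.9 -93.4]
165.0 d -0.0056 0.0071 turn -0.0970 th -25 [545.3 -86.3]
155.0 d -0.0045 0.0077 turn -0.0970 th -21 [540.8 -78.6]
145.0 d -0.0033 0.0081 turn -0.0970 th -16 [537.6 -70.5]
135.0 d -0.0021 0.0083 turn -0.0970 th -12 [535.5 -62.2]
125.0 d -0.0009 0.0083 turn -0.0970 th -7 [534.6 -53.9]
115.0 d 0.0003 0.0081 turn -0.0970 th -3 [534.9 -45.8]
105.0 d 0.0010 0.0076 turn -0.0970 th 2 [535.9 -38.2]
95.0 d 0.0012 0.0072 turn -0.0970 th 6 [537.1 -31. ]
85.0 d 0.0020 0.0069 turn -0.0970 th 11 [539.1 -24.1]
75.0 d 0.0029 0.0065 turn -0.0970 th 15 [541.9 -17.6]
65.0 d 0.0036 0.0060 turn -0.0970 th 19 [545.6 -11.5]
55.0 d 0.0043 0.0054 turn -0.0970 th 24 [549.9  -6.1]
45.0 d 0.0049 0.0047 turn -0.0970 th 28 [554.7  -1.4]
35.0 d 0.0053 0.0039 turn -0.0970 th 33 [560.1   2.5]
```

{"method": "arm_command", "body": {"deltas": [{"xyz": [-0.0053,0.0029,0],"turn": [0,0,-0.033]},{"xyz": [-0.009,0.0019,0],"turn": [0,0,-0.097]},{"xyz": [-0.0087,0.0031,0],"turn": [0,0,-0.097]}]}}

```text
clock: 14.8
eef_pos: [573.1, -108.9, 139.4]
eef_rot: [3.142, 0.001, 2.825]
wrist_force: [1.8, -0.8, -0.1]
finger_gap: 93.6
```

{"method": "arm_command", "body": {"deltas": [{"xyz": [-0.0081,0.0043,0],"turn": [0,0,-0.097]},{"xyz": [-0.0074,0.0054,0],"turn": [0,0,-0.097]}]}}

```text
clock: 15.05
eef_pos: [557.6, -99.2, 139.6]
eef_rot: [3.141, 0.002, 2.631]
wrist_force: [1.3, -1.0, -0.2]
finger_gap: 94.1
```

{"method": "arm_command", "body": {"deltas": [{"xyz": [-0.0066,0.0063,0],"turn": [0,0,-0.097]},{"xyz": [-0.0056,0.0071,0],"turn": [0,0,-0.097]},{"xyz": [-0.0045,0.0077,0],"turn": [0,0,-0.097]},{"xyz": [-0.0033,0.0081,0],"turn": [0,0,-0.097]}]}}

```text
clock: 15.55
eef_pos: [537.6, -70.0, 139.5]
eef_rot: [3.141, 0.001, 2.243]
wrist_force: [0.5, -1.0, -0.2]
finger_gap: 93.8
```

Run:
```python
from h import *
s=cam("side")
crop(s,280,170,380,270,5,"pics/s12.png")
```

```text
(no output)
```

View pics/s12.png

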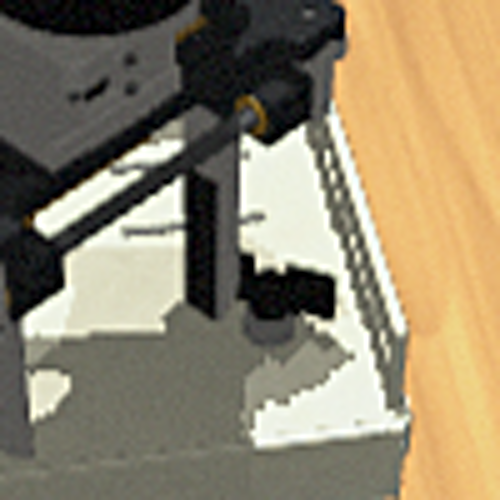

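The wing follows and is now at about 150°, running (240,265)–(335,300) in the crop. I'll continue the stroke.

{"method": "arm_command", "body": {"deltas": [{"xyz": [-0.0021,0.0083,0],"turn": [0,0,-0.097]},{"xyz": [-0.0009,0.0083,0],"turn": [0,0,-0.097]},{"xyz": [0.0003,0.0081,0],"turn": [0,0,-0.097]},{"xyz": [0.001,0.0076,0],"turn": [0,0,-0.097]}]}}

```text
clock: 16.1
eef_pos: [535.9, -37.7, 139.3]
eef_rot: [3.141, 0.0, 1.857]
wrist_force: [-0.6, -1.7, -0.4]
finger_gap: 94.0
```

{"method": "arm_command", "body": {"deltas": [{"xyz": [0.0012,0.0072,0],"turn": [0,0,-0.097]},{"xyz": [0.002,0.0069,0],"turn": [0,0,-0.097]},{"xyz": [0.0029,0.0065,0],"turn": [0,0,-0.097]}]}}

```text
clock: 16.48
eef_pos: [541.7, -17.2, 139.2]
eef_rot: [-3.141, 0.0, 1.566]
wrist_force: [-3.8, -2.3, 1.0]
finger_gap: 93.7
```

{"method": "arm_command", "body": {"deltas": [{"xyz": [0.0036,0.006,0],"turn": [0,0,-0.097]},{"xyz": [0.0043,0.0054,0],"turn": [0,0,-0.097]},{"xyz": [0.0049,0.0047,0],"turn": [0,0,-0.097]},{"xyz": [0.0053,0.0039,0],"turn": [0,0,-0.097]}]}}

```text
clock: 16.98
eef_pos: [559.7, 3.1, 138.9]
eef_rot: [-3.14, 0.0, 1.178]
wrist_force: [-3.8, 1.1, -0.6]
finger_gap: 94.2
```

Run:
```python
from h import *
s=cam("side")
crop(s,280,170,380,270,5,"pics/s13.png")
```

```text
(no output)
```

View pics/s13.png

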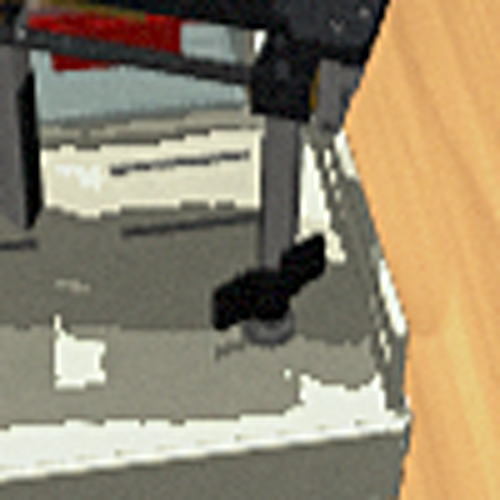

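{"method": "arm_command", "body": {"deltas": [{"xyz": [-0.002,0.002,0.04],"turn": [0,0,0]},{"xyz": [0.00345,-0.0111,0],"turn": [0,0,0.1704]},{"xyz": [0.00345,-0.0111,0],"turn": [0,0,0.1704]},{"xyz": [0.00345,-0.0111,0],"turn": [0,0,0.1704]},{"xyz": [0.00345,-0.0111,0],"turn": [0,0,0.1704]},{"xyz": [0.00345,-0.0111,0],"turn": [0,0,0.1704]},{"xyz": [0.00345,-0.0111,0],"turn": [0,0,0.1704]},{"xyz": [0.00345,-0.0111,0],"turn": [0,0,0.1704]},{"xyz": [0.00345,-0.0111,0],"turn": [0,0,0.1704]},{"xyz": [0.00345,-0.0111,0],"turn": [0,0,0.1704]},{"xyz": [0.00345,-0.0111,0],"turn": [0,0,0.1704]},{"xyz": [0.00345,-0.0111,0],"turn": [0,0,0.1704]}]}}

```text
clock: 18.52
eef_pos: [596.3, -117.8, 179.3]
eef_rot: [-3.141, 0.001, 3.063]
wrist_force: [-0.7, 0.4, -0.6]
finger_gap: 93.6
```

{"method": "arm_command", "body": {"deltas": [{"xyz": [0,0,0],"turn": [0,0,0]},{"xyz": [0,0,-0.015],"turn": [0,0,0]},{"xyz": [0,0,-0.015],"turn": [0,0,0]},{"xyz": [0,0,-0.01],"turn": [0,0,0]},{"xyz": [0,0,0],"turn": [0,0,0]}]}}

```text
clock: 19.15
eef_pos: [595.8, -117.1, 137.8]
eef_rot: [3.141, -0.002, 3.055]
wrist_force: [-0.4, -0.5, -0.3]
finger_gap: 94.0
```

{"method": "arm_command", "body": {"deltas": [{"xyz": [-0.0053,0.0029,0],"turn": [0,0,-0.033]},{"xyz": [-0.009,0.0019,0],"turn": [0,0,-0.097]},{"xyz": [-0.0044,0.0015,0],"turn": [0,0,-0.048]}]}}

```text
clock: 19.52
eef_pos: [577.2, -110.8, 139.6]
eef_rot: [-3.142, 0.001, 2.873]
wrist_force: [-0.4, 0.4, -0.3]
finger_gap: 93.9
```

{"method": "arm_command", "body": {"deltas": [{"xyz": [-0.0043,0.0016,0],"turn": [0,0,-0.049]},{"xyz": [-0.004,0.002,0],"turn": [0,0,-0.048]}]}}

```text
clock: 19.77
eef_pos: [569.2, -107.4, 139.7]
eef_rot: [3.141, 0.002, 2.777]
wrist_force: [1.5, -1.2, -0.9]
finger_gap: 93.6
```

{"method": "arm_command", "body": {"deltas": [{"xyz": [-0.0041,0.0023,0],"turn": [0,0,-0.049]},{"xyz": [-0.0037,0.0027,0],"turn": [0,0,-0.048]}]}}

```text
clock: 20.02
eef_pos: [561.4, -102.4, 139.7]
eef_rot: [3.141, 0.002, 2.68]
wrist_force: [1.5, -1.3, -0.2]
finger_gap: 94.1
```

{"method": "arm_command", "body": {"deltas": [{"xyz": [-0.0037,0.0027,0],"turn": [0,0,-0.049]},{"xyz": [-0.0066,0.0063,0],"turn": [0,0,-0.097]}]}}

```text
clock: 20.27
eef_pos: [551.2, -93.5, 139.7]
eef_rot: [3.141, 0.002, 2.533]
wrist_force: [1.3, -1.0, 0.1]
finger_gap: 93.7
```

{"method": "arm_command", "body": {"deltas": [{"xyz": [-0.0056,0.0071,0],"turn": [0,0,-0.097]},{"xyz": [-0.0045,0.0077,0],"turn": [0,0,-0.097]}]}}

```text
clock: 20.52
eef_pos: [540.9, -78.5, 139.7]
eef_rot: [3.141, 0.001, 2.338]
wrist_force: [-0.1, -1.2, 0.8]
finger_gap: 93.9
```

{"method": "arm_command", "body": {"deltas": [{"xyz": [-0.0033,0.0081,0],"turn": [0,0,-0.097]},{"xyz": [-0.0021,0.0083,0],"turn": [0,0,-0.097]}]}}

```text
clock: 20.78
eef_pos: [535.4, -62.1, 139.6]
eef_rot: [3.141, 0.001, 2.144]
wrist_force: [0.9, -2.2, 0.0]
finger_gap: 93.8
```

Run:
```python
from h import *
s=cam("side")
crop(s,280,170,380,270,5,"pics/s14.png")
```

```text
(no output)
```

View pics/s14.png

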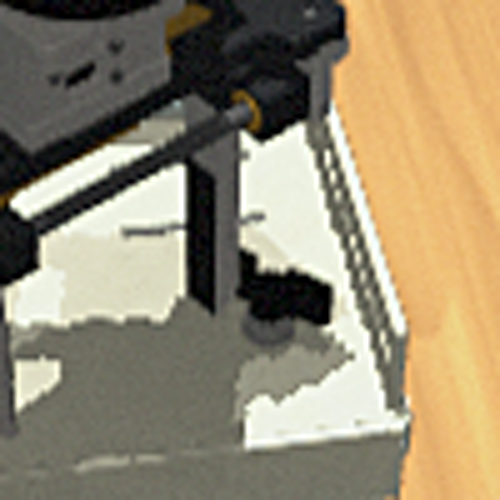

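The wing is following (about 135–140°) at low force. I'll continue.

{"method": "arm_command", "body": {"deltas": [{"xyz": [-0.0009,0.0083,0],"turn": [0,0,-0.097]},{"xyz": [0.0003,0.0081,0],"turn": [0,0,-0.097]}]}}

```text
clock: 21.08
eef_pos: [534.8, -45.7, 139.5]
eef_rot: [3.141, 0.0, 1.952]
wrist_force: [-1.4, -1.1, 0.9]
finger_gap: 94.0
```

{"method": "arm_command", "body": {"deltas": [{"xyz": [0.001,0.0076,0],"turn": [0,0,-0.097]},{"xyz": [0.0012,0.0072,0],"turn": [0,0,-0.097]}]}}

```text
clock: 21.32
eef_pos: [537.1, -30.9, 139.4]
eef_rot: [3.141, 0.0, 1.758]
wrist_force: [-1.4, -1.4, 0.8]
finger_gap: 94.1
```

{"method": "arm_command", "body": {"deltas": [{"xyz": [0.002,0.0069,0],"turn": [0,0,-0.097]},{"xyz": [0.0029,0.0065,0],"turn": [0,0,-0.097]}]}}

```text
clock: 21.58
eef_pos: [541.7, -17.6, 139.3]
eef_rot: [-3.141, 0.0, 1.564]
wrist_force: [-4.7, -2.2, 0.3]
finger_gap: 94.1
```

{"method": "arm_command", "body": {"deltas": [{"xyz": [0.0036,0.006,0],"turn": [0,0,-0.097]},{"xyz": [0.0043,0.0054,0],"turn": [0,0,-0.097]}]}}

```text
clock: 21.82
eef_pos: [549.4, -6.1, 139.1]
eef_rot: [-3.14, 0.0, 1.37]
wrist_force: [-4.6, -1.4, 0.8]
finger_gap: 93.9
```

{"method": "arm_command", "body": {"deltas": [{"xyz": [0.0049,0.0047,0],"turn": [0,0,-0.097]},{"xyz": [0.0053,0.0039,0],"turn": [0,0,-0.097]}]}}

```text
clock: 22.08
eef_pos: [559.7, 2.7, 139.1]
eef_rot: [-3.14, 0.0, 1.176]
wrist_force: [-4.2, 2.3, 0.2]
finger_gap: 93.6
```

Run:
```python
from h import *
s=cam("side")
crop(s,280,170,380,270,5,"pics/s15.png")
```

```text
(no output)
```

View pics/s15.png

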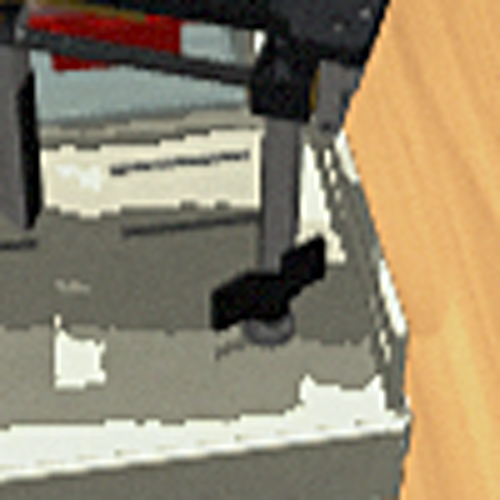

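The third stroke is complete: the wing is again at about 35° and has turned roughly 7.8 rad so far with no stop. Fourth stroke next.

{"method": "arm_command", "body": {"deltas": [{"xyz": [-0.002,0.002,0.04],"turn": [0,0,0]},{"xyz": [0.00345,-0.0111,0],"turn": [0,0,0.1704]},{"xyz": [0.00345,-0.0111,0],"turn": [0,0,0.1704]},{"xyz": [0.00345,-0.0111,0],"turn": [0,0,0.1704]},{"xyz": [0.00345,-0.0111,0],"turn": [0,0,0.1704]},{"xyz": [0.00345,-0.0111,0],"turn": [0,0,0.1704]},{"xyz": [0.00345,-0.0111,0],"turn": [0,0,0.1704]},{"xyz": [0.00345,-0.0111,0],"turn": [0,0,0.1704]},{"xyz": [0.00345,-0.0111,0],"turn": [0,0,0.1704]},{"xyz": [0.00345,-0.0111,0],"turn": [0,0,0.1704]},{"xyz": [0.00345,-0.0111,0],"turn": [0,0,0.1704]},{"xyz": [0.00345,-0.0111,0],"turn": [0,0,0.1704]}]}}

```text
clock: 23.62
eef_pos: [596.2, -118.3, 179.4]
eef_rot: [-3.141, 0.001, 3.061]
wrist_force: [0.3, 0.4, -0.3]
finger_gap: 93.8
```

{"method": "arm_command", "body": {"deltas": [{"xyz": [0,0,0],"turn": [0,0,0]},{"xyz": [0,0,-0.015],"turn": [0,0,0]},{"xyz": [0,0,-0.015],"turn": [0,0,0]},{"xyz": [0,0,-0.01],"turn": [0,0,0]},{"xyz": [0,0,0],"turn": [0,0,0]}]}}

```text
clock: 24.25
eef_pos: [595.8, -117.5, 137.8]
eef_rot: [3.141, -0.002, 3.053]
wrist_force: [0.6, -0.2, 0.0]
finger_gap: 93.9
```

{"method": "arm_command", "body": {"deltas": [{"xyz": [-0.0053,0.0029,0],"turn": [0,0,-0.033]},{"xyz": [-0.009,0.0019,0],"turn": [0,0,-0.097]}]}}

```text
clock: 24.5
eef_pos: [581.7, -112.7, 139.4]
eef_rot: [-3.142, 0.001, 2.92]
wrist_force: [-0.1, -0.6, 0.6]
finger_gap: 93.9
```

{"method": "arm_command", "body": {"deltas": [{"xyz": [-0.0044,0.0015,0],"turn": [0,0,-0.048]}]}}

```text
clock: 24.62
eef_pos: [577.1, -111.2, 139.6]
eef_rot: [-3.142, 0.001, 2.872]
wrist_force: [0.7, 0.6, 1.1]
finger_gap: 93.8
```

{"method": "arm_command", "body": {"deltas": [{"xyz": [-0.0043,0.0016,0],"turn": [0,0,-0.049]}]}}

```text
clock: 24.75
eef_pos: [573.0, -109.6, 139.6]
eef_rot: [3.142, 0.001, 2.823]
wrist_force: [-0.5, 0.1, 0.4]
finger_gap: 94.1
```

{"method": "arm_command", "body": {"deltas": [{"xyz": [-0.004,0.002,0],"turn": [0,0,-0.048]}]}}

```text
clock: 24.88
eef_pos: [569.1, -107.8, 139.7]
eef_rot: [3.142, 0.002, 2.775]
wrist_force: [1.4, -0.3, -0.4]
finger_gap: 94.0
```

{"method": "arm_command", "body": {"deltas": [{"xyz": [-0.0041,0.0023,0],"turn": [0,0,-0.049]}]}}

```text
clock: 25.0
eef_pos: [565.1, -105.5, 139.7]
eef_rot: [3.141, 0.002, 2.726]
wrist_force: [2.2, -0.6, -0.3]
finger_gap: 94.1
```

{"method": "arm_command", "body": {"deltas": [{"xyz": [-0.0037,0.0027,0],"turn": [0,0,-0.048]}]}}

```text
clock: 25.12
eef_pos: [561.4, -102.8, 139.7]
eef_rot: [3.141, 0.002, 2.678]
wrist_force: [1.1, -1.1, -0.6]
finger_gap: 93.9
```

{"method": "arm_command", "body": {"deltas": [{"xyz": [-0.0037,0.0027,0],"turn": [0,0,-0.049]}]}}

```text
clock: 25.25
eef_pos: [557.7, -100.1, 139.7]
eef_rot: [3.141, 0.002, 2.629]
wrist_force: [1.5, -1.4, -0.2]
finger_gap: 94.1
```

{"method": "arm_command", "body": {"deltas": [{"xyz": [-0.0033,0.0031,0],"turn": [0,0,-0.048]},{"xyz": [-0.0033,0.0032,0],"turn": [0,0,-0.049]}]}}

```text
clock: 25.5
eef_pos: [551.1, -93.8, 139.7]
eef_rot: [3.141, 0.002, 2.532]
wrist_force: [0.7, -1.6, -0.2]
finger_gap: 94.0
```

{"method": "arm_command", "body": {"deltas": [{"xyz": [-0.0028,0.0035,0],"turn": [0,0,-0.048]},{"xyz": [-0.0028,0.0036,0],"turn": [0,0,-0.049]}]}}

```text
clock: 25.75
eef_pos: [546.0, -88.3, 139.9]
eef_rot: [-3.141, 0.005, 2.434]
wrist_force: [6.8, -16.2, -3.1]
finger_gap: 92.9
```

At w≈165° the force jumps to about 17 N and the finger starts to yield. This is probably the stop. I'll look before doing anything else.

Run:
```python
from h import *
s=cam("side"); st=read_state(); print(st["wrist_force"],st["eef_pos"],st["finger_gap"])
crop(s,280,170,380,270,5,"pics/s16.png")
```

```text
[  5.67788591 -15.30268054  -3.23559399] [545.85425776 -88.17274047 139.93907956] 91.8683776705107
```

View pics/s16.png

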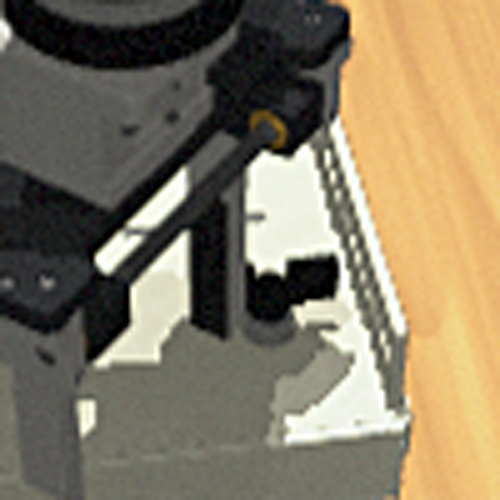

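It's the same path that was force-free in the two earlier strokes, and the wing is now blocked against a steady ~16 N (about 0.3 N m against 0.035 N m of friction). That makes it the stop. I'll back off, lift and clear the view to check.

{"method": "arm_command", "body": {"deltas": [{"xyz": [-0.001,-0.005,0],"turn": [0,0,0]},{"xyz": [-0.002,-0.008,0],"turn": [0,0,0]},{"xyz": [0,0,0.03],"turn": [0,0,0]},{"xyz": [0,0,0.04],"turn": [0,0,0]},{"xyz": [-0.02,-0.03,0.03],"turn": [0,0,0]},{"xyz": [-0.03,-0.05,0],"turn": [0,0,0]},{"xyz": [-0.03,-0.05,0],"turn": [0,0,0]},{"xyz": [-0.03,-0.05,0],"turn": [0,0,0]},{"xyz": [-0.03,-0.05,0],"turn": [0,0,0]},{"xyz": [0,0,0],"turn": [0,0,0]}]}}

```text
clock: 27.05
eef_pos: [400.4, -332.2, 239.0]
eef_rot: [-3.141, 0.0, 2.434]
wrist_force: [0.0, 1.1, 0.1]
finger_gap: 94.2
```

Run:
```python
from h import *
s=cam("side");t=cam("top")
crop(s,230,90,390,340,2.4,"pics/s17.png");crop(t,120,170,380,320,3,"pics/t17.png")
for n,c,b in(("s",s,(310,205,360,245)),("t",t,(270,198,315,230))):
    m=black(c,*b); k,l,st,ce=cv2.connectedComponentsWithStats(m)
    for i in range(1,k):
        if st[i][4]>20:
            ys,xs=np.where(l==i); z=141
            q=np.array([onz(c,(x,y),z)[:2] for x,y in zip(xs,ys)]); e,v=np.linalg.eigh(np.cov(q.T)); 
            print(n,st[i],q.mean(0).round(1),"angle",np.degrees(np.arctan2(v[1,1],v[0,1])).round(1)%180,np.sqrt(e).round(1))
def q(c,roi,th=None): pass
print("bowl top uv check");
```

```text
s [321 221  27  15 225] [602.9 -45. ] angle 6.099999999999994 [ 7.7 14.4]
t [288 200   7  26  81] [598.9 -38.2] angle 3.0 [ 2.7 12.6]
bowl top uv check
```

View pics/s17.png

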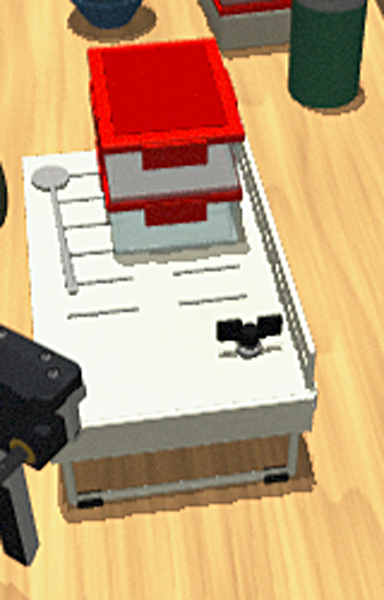

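View pics/t17.png

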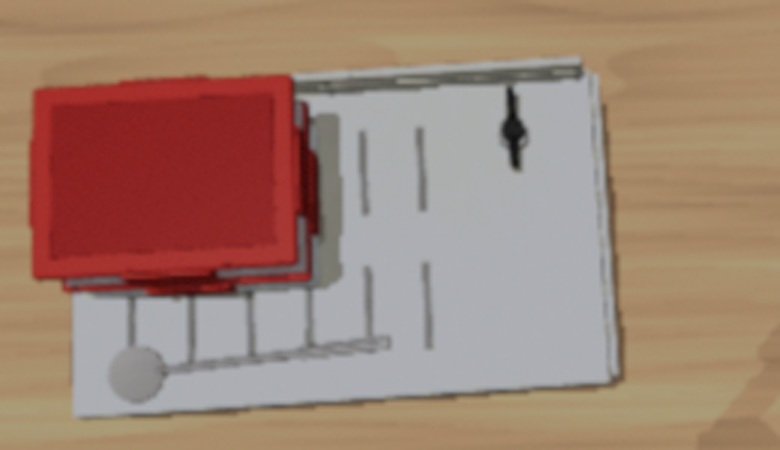

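The picture shows the tray flush, and the wings lie along the rack's x (3° in world, rack yaw about 2°), which fits a home position. The lid corner (131.6,200) and the spoon bowl (165,294) are at their original pixels. I'll check the bowl and quantify the rest before handing in.

Run:
```python
from h import *
s=cam("side");t=cam("top")
for n,c,roi in (("side",s,(230,90,380,340)),("top",t,(120,180,240,310)),("side",s,(270,365,360,455)),("top",t,(405,220,470,285))):
    o=cv2.imread(f"pics/{n}0.png"); x0,y0,x1,y1=roi
    a=cv2.cvtColor(o[y0:y1,x0:x1],6).astype(np.float32); b=cv2.cvtColor(c["img"][y0:y1,x0:x1],6).astype(np.float32)
    print(n,roi,"shift,resp",cv2.phaseCorrelate(a,b,cv2.createHanningWindow(a.shape[::-1],cv2.CV_32F)))
S=lambda x,y:(230+x/2.4,90+y/2.4)
p=[onz(s,S(61,447),112),onz(s,S(314,404),112)]; print("plate face top",np.round(p,1),"mean y",np.mean(p,0)[1])
st=read_state(); print(st["clock"],st["wrist_force"],st["eef_pos"])
crop(s,200,90,400,480,1.5,"pics/s18.png")
```

```text
side (230, 90, 380, 340) shift,resp ((0.031895660469700715, 0.3395670200019367), 0.33132289143880206)
top (120, 180, 240, 310) shift,resp ((0.02052183694654275, 0.47708174123330593), 0.9274924026300878)
side (270, 365, 360, 455) shift,resp ((0.15340939896547923, 0.00387748945465205), 0.8199274259732093)
top (405, 220, 470, 285) shift,resp ((0.08621895734999896, -0.2782151151715553), 0.36433165258279554)
plate face top [[ 449.6 -122.7  112. ]
 [ 646.4 -104.1  112. ]] mean y -113.424283797176
27.25 [-0.58390607 -0.03397435 -0.10858419] [ 402.91546172 -328.87509206  239.03944311]
```

View pics/s18.png

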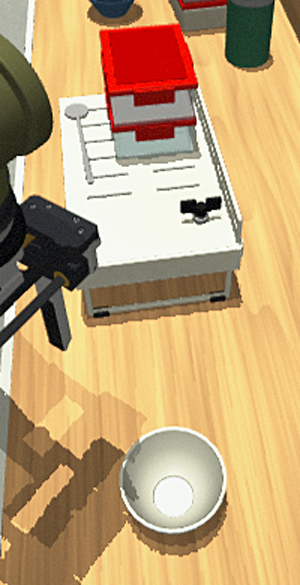

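The bowl and containers have shifted less than half a pixel. My hand-picked plate corners in the side view were poor because the hand hides the left one, so I'll recheck the closure at higher zoom.

Run:
```python
from h import *
s=cam("side");t=cam("top")
crop(s,295,225,375,285,8,"pics/s19.png");crop(t,300,185,340,305,5,"pics/t19.png")
```

```text
(no output)
```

View pics/s19.png

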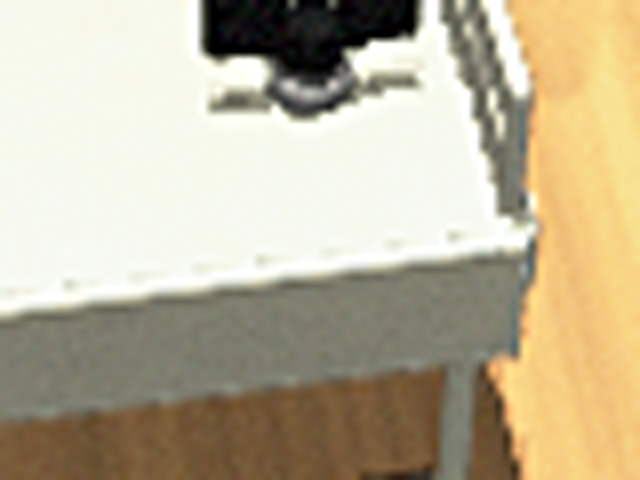

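View pics/t19.png

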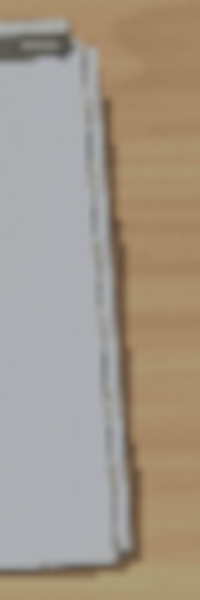

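The end plate abuts the upper tray with only a hairline seam, along the right edge in the top crop. I'm handing in.

```bash
python3 -c "
from cell import *
print(sign_off()); print(read_state()['clock'])"
```

```text
the job is handed in; nothing more can be done
None
the job is handed in; nothing more can be done
```

The tray is pushed fully in and the wing screw is turned down to its stop. I handed in at about 27 s of the 67 s allowed; no verdict is reported.

**Tray:** I pushed the end plate in with the closed fingertips at 3–4 N. It stalled against its stop at 11 N.

**Screw:** I turned it clockwise with four strokes of one finger of the opened gripper, about 8.4 rad in all. A test press on the plate had shown this finger gives way at about 10 N. The strokes ran at 1–5 N, and at the stop the force rose to about 17 N and stayed there, under the 30 N limit.

**Last checks:**
- **Closure:** the end plate sits against the upper tray with only a hairline seam.
- **Wings:** they lie along the rack's x axis to within a few degrees. I could not read the screw's height from the images, so the stop is judged from the force and this alignment.
- **Containers, bowl and spoon:** image shift was under half a pixel, about 1 mm.
- **Hand:** clear of everything, with about zero wrist force.

**Checks that disagreed:**
- A hand-picked side-view reading of the plate put its face about 12 mm further out. The hand hid one corner, and the closer look at the seam replaced that reading.
- At the stop, the finger's planned position put the wing about 18° further round than the picture showed. I put this down to arm lag and the yielding finger.

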